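Try the lids of two tins and set the stiff one aside

TASK

One of the two hinged tins on the sloping stand has a stiff lid: with both still in the stand, lift first the left tin's lid and then the right one's at least half way open by its finger tab to see how it swings (a good lid drops shut when let go, a stiff one stays up). Then set the stiff tin gently upright on the nearer cork trivet, wholly on it and with its lid shut, and leave the good tin in its place in the stand with its lid shut. Do not push aside the jar beside the stand or the one behind the trivet.

Things in the scene. Friction and masses are not known exactly. Their poses are not given: they have to be found in the camera images.
- tin_a: Closed-sided metal tin, hinged lid, 100 (x) x 58 (y) x 62 mm, 0.6 kg, its lid 50 mm wide (y), top 69 mm above its underside. Origin: centre of the underside; z up through the tin, +x from its tab front to its hinge back. In the stand it leans 25 degrees towards the robot. Grip its side walls, 58 mm apart. One of two look-alikes: one lid is free, one stiff; find which by trying.
- tin_b: Closed-sided metal tin, hinged lid, 100 (x) x 58 (y) x 62 mm, 0.6 kg, its lid 50 mm wide (y), top 69 mm above its underside. Origin: centre of the underside; z up through the tin, +x from its tab front to its hinge back. In the stand it leans 25 degrees towards the robot. Grip its side walls, 58 mm apart. The other look-alike; either may stand left.
- tin_a_lid (a joint): Lid angle, rad: 0 shut, grows as the front rises, 1.75 fully open. Hinge line along the tin's y, at x=+52, z=62.5 mm in the tin's frame. In the stand a free lid drops shut by itself from any angle in under 1 s; a stiff one takes about 1.2 N at the tab, stays where it is left and must be led or pushed shut (pushing is as easy).
- tin_b_lid (a joint): Lid angle, rad: 0 shut, grows as the front rises, 1.75 fully open. Hinge line along the tin's y, at x=+52, z=62.5 mm in the tin's frame. In the stand a free lid drops shut by itself from any angle in under 1 s; a stiff one takes about 1.2 N at the tab, stays where it is left and must be led or pushed shut (pushing is as easy).
- tin_a_tab (a point): Centre of that lid's finger tab: a tongue 20 mm wide (along y), 6 mm thick, rolled 8 mm end, sticking out 34 mm in front of the lid, free above, below and in front: pinch its 20 mm or lift from below. 121 mm from the hinge line, 17 mm before the lid's front edge; x=-69, z=65.5 mm in the tin's frame when shut. Axes: the lid's, as the tin's when shut.
- tin_b_tab (a point): Centre of that lid's finger tab: a tongue 20 mm wide (along y), 6 mm thick, rolled 8 mm end, sticking out 34 mm in front of the lid, free above, below and in front: pinch its 20 mm or lift from below. 121 mm from the hinge line, 17 mm before the lid's front edge; x=-69, z=65.5 mm in the tin's frame when shut. Axes: the lid's, as the tin's when shut.
- stand: Fixed sloping wooden stand, 300 mm wide (y), about 80 mm high at the back; its board rises 25 degrees away from the robot along its x, with a 14 mm lip at the foot and three low 8 mm strips beside and between the tins. Origin on the table under its middle; the tins' underside centres are at x=-15, z=43, y about +70 (left) and -70 mm (right).
- trivet: Fixed round cork trivet lying flat on the bare table on the robot's left, 209 mm across, its top 14 mm above the table. Origin: centre of its underside. Another trivet lies farther back and left; this is the nearer one, next to the power strip.
- mustard_jar: Round jar with a green cap, 68 mm across, 84 mm high, standing to the right of the stand; a bystander. Origin: centre of its underside.
- spice_jar: Small glass jar with a green cap, 46 mm across, 106 mm high, behind the trivet; a bystander. Origin: centre of its underside.

How it is judged (in metres and radians):
On the way, in this order (a step that is already met when the one before it is completed fails the run):
1. with both tins in the stand, the left tin's lid is lifted (at least 0.6 rad) (distance between each of tin_a, tin_b and stand below 0.11 m and ((value of joint tin_a_lid above 0.6 rad and y of tin_a in the frame of stand above 0 m) or (value of joint tin_b_lid above 0.6 rad and y of tin_b in the frame of stand above 0 m))), for 0.1 s.
2. then, with both tins still in the stand, the right tin's lid is lifted (at least 0.6 rad) (distance between each of tin_a, tin_b and stand below 0.11 m and ((value of joint tin_a_lid above 0.6 rad and y of tin_a in the frame of stand below 0 m) or (value of joint tin_b_lid above 0.6 rad and y of tin_b in the frame of stand below 0 m))), for 0.1 s.
At the end, for the whole second after the job is handed in: The stiff tin stands upright (within 4.5 degrees) and at rest on the trivet, its centre within 55 mm of the trivet's centre, lid shut (under 0.1 rad); the good tin is where it was in the stand (within 25 mm), lid shut (under 0.1 rad) (horizontal distance between tin_b and trivet below 0.055 m and height (world z) of tin_b between 0.01 and 0.019 m and angle between tin_b's own z axis and vertical below 0.08 rad and linear speed of each of tin_b, tin_a below 0.02 m/s and value of joint each of tin_b_lid, tin_a_lid below 0.1 rad and distance of tin_a from where it was at the start of the episode below 0.025 m); the robot touches nothing.
It fails at once if a tin is tipped over (angle between any of tin_b, tin_a's own z axis and vertical above 1 rad).
It fails at once if the good tin is taken out of its place (more than 60 mm) (distance of tin_a from where it was at the start of the episode above 0.06 m).
It fails at once if the tin is dropped or slammed on the trivet (over 80 N) (contact force between tin_b and trivet above 80 N).
It fails at once if one of these two jars is pushed more than 30 mm (distance of any of mustard_jar, spice_jar from where it was at the start of the episode above 0.03 m).
It also fails if it takes over 70 s, if anything falls off the work surface, if the arm or the gripper's body presses on something with over 40 N, if the wrist force passes 120 N, or if a joint passes its speed limit or range.

ROBOT

A 6-joint arm with a two-finger parallel gripper is mounted at the origin on a cart in front of the work surface, level with it; the furniture and walls round the work are solid. World frame = base frame: x ahead of the robot, y to its left, z up, the work surface at z = 0. Lengths are in mm, angles in rad, forces in N, time in s.
With the tool pointing down it reaches from about 225 to 875 mm from the base axis. Payload 3.4 kg.
Tool frame: the origin (TCP) lies at the centre of the arm's flange, where the gripper is bolted on; the fingertips stand 173 mm ahead of it and the grasp point (between the pads) lies 155 mm ahead of it (manip.tcp_to_grasp is the distance from the TCP to the grasp point, in mm); z points along the fingers, y is the line along which they close (so a half turn about z gives the same grasp; the last joint's range is limited). The gripper opens to 85 mm and grips with 20 to 120 N. Pads are 22 mm wide; open, the fingers measure 114 mm over their backs; the gripper's body (76 mm by 85 mm) begins 54 mm behind the grasp point. The pads swing forward as they close: fully open they stand 13 mm farther back than shut.
Start: joints at [1.149, 0.276, 1.505, -0, 1.361, -0.121], TCP at [170.374, 549.197, 404.728] pointing down, gripper open.
Joint ranges: [-2.89, 2.89], [-0.75, 2.08], [0.22, 2.7], [-1.18, 4.32], [0.11, 2.71], [-2.7, 2.7]. Speed limits (rad/s): [2.57, 2.57, 3.14, 3.14, 3.14, 3.14].

INTERFACE

Orientations are given as a rotation vector (axis times angle).
In Python, from rig import status, optics, manip gives the robot as it stands. The module is installed in compiled form; this text tells all that it offers.
- The arm moves only by the tool jog_arm, never from a script. Its argument "moves" is a list of rows, each a list of 4 numbers: the shift along the tool's x, y, z normalised to -1 to 1, where 1 is 20 mm, then the turn about the tool's z normalised to -1 to 1, where 1 is 0.12 rad. In form: [[tx, ty, tz, spin], ...]. A call has exactly 5 rows; each row shifts and turns the commanded pose from where the row before left it, along the tool's axes as they then stand; what a row does not reach is not made up. A row lasts 1/10 s, in which the tool goes at most 50 mm and 8.59 degrees, less where a joint would pass 70% of its speed; a pose out of reach is approached as far as the arm can. A call with a number of a shift or a turn outside -1 to 1 is refused whole. A call with a gripper value outside its range is refused whole. "grip" is the opening, from 0 (shut) to 1 (fully open), set as the call begins (left out, the last holds). The fingers move at their own pace and stop on an object; "force" is the grip in N (left out, the last holds). Time passes only in rows, so rows that do not move let the fingers close, or fill a call up. It gives the time, the measured TCP pose, the force, the opening and the grip force at its end, in the units of the state.
- status.state(): the state, without advancing time (a new reading comes with each control period).
- optics.get_image(name): name is "side" or "top" or "wrist"; returns (picture, depth): 420x560x3 uint8, red, green, blue; 420x560 float32, mm along the optical axis (not along the pixel's ray), 0 where there is no reading.
- optics.camera_model(name): a dict with "mtx" (3x3 intrinsics, pixels), "cam_to_world" (4x4, takes a point from camera to world coordinates). Camera axes: x right, y up, looking along -z (the intrinsics and any distortion apply to the point x, -y, -z); pixel columns grow to the right and rows downward; lengths in mm; the calibration is good to about 2 mm. A picture is of the moment at which its call begins: read the wrist's pose just before it. camera_model takes no time and is no camera call; for the wrist camera it gives the pose at the moment of the call.
- manip.finish_job(): hands the job in; it is judged then, once.
The state is a dict: "time_s": time; "joints": joint angles; "qvel": joint speeds; "effort": joint torques, N m; "eef_pos": TCP position; "orientation": TCP orientation; "force": force on the tool from outside, world axes, zero at the start; "wrist_torque": the same for the moment, N m; "gripper_width": finger opening in mm; "grasp_force": force on a finger pad.
Only numpy, scipy, OpenCV 4.12 (cv2) and the standard library are available. Lean on these libraries where they do the work, as an engineer would, in place of code of your own. Each camera call takes 0.05 s, during which the arm holds its last target. There are 200 camera calls.

## Working session

There is one attempt and no reset: what is moved stays moved. The work goes in short steps, Python scripts to look and compute and a tool call to move; the robot and the scene stay as the last step left them, time stands still between calls to the robot, and variables do not carry over. Pictures are saved under pics/ and viewed, at most 10 in all, crops included, and the job is handed in when it is done.

Besides the shell and the picture viewer there is one more tool, called after ">>>" in YAML: its name, and indented under it one key for each argument. jog_arm: Moves the arm, as the interface text tells. Scaled input: -1 to 1 covers 20 mm each way for a shift and 0.12 rad each way for a turn. Its arguments: {"type":"object","properties":{"moves":{"type":"array"},"grip":{"type":"number"},"force":{"type":"number"}},"required":["moves"]}

```bash
mkdir -p pics; cat > h.py <<'E'
import numpy as np, cv2
from rig import status, optics, manip
def grab(n):
    m=optics.camera_model(n); p,d=optics.get_image(n); return p,d,m
def pts(d,m):
    v,u=np.indices(d.shape); K=m["mtx"]
    X=np.stack([(u-K[0,2])/K[0,0]*d,-(v-K[1,2])/K[1,1]*d,-d,np.ones_like(d)],-1)
    return (X@np.array(m["cam_to_world"]).T)[...,:3]
E
python3 - <<'E'
from h import *
s=status.state(); print({k:np.round(v,3).tolist() for k,v in s.items()})
for n in("top","side"):
    p,d,m=grab(n); np.savez(f"{n}0.npz",p=p,d=d,K=m["mtx"],T=m["cam_to_world"])
    cv2.imwrite(f"pics/{n}0.png",p[...,::-1]); print(n,m)
    print((d>0).mean())
E
```

```text
{'time_s': 0.0, 'joints': [1.149, 0.277, 1.506, -0.0, 1.361, -0.121], 'qvel': [-0.001, 0.001, -0.0, -0.001, 0.001, -0.0], 'effort': [0.002, -41.679, -24.58, 0.0, 0.011, 0.0], 'eef_pos': [170.292, 548.983, 403.838], 'orientation': [-0.471, -3.106, 0.003], 'force': [0.408, -0.561, -0.168], 'wrist_torque': [-0.02, 0.042, -0.01], 'grasp_force': 0.0, 'gripper_width': 85.514}
top {'mtx': array([[398.92333129,   0.        , 277.53686754],
       [  0.        , 398.92333129, 207.33277677],
       [  0.        ,   0.        ,   1.        ]]), 'cam_to_world': array([[ 6.78695844e-04,  9.80302382e-01, -1.97501340e-01,
         3.42141555e+02],
       [-9.99905927e-01,  3.37093259e-03,  1.32956123e-02,
        -1.52153699e+01],
       [ 1.36994842e-02,  1.97473737e-01,  9.80212450e-01,
         1.28943523e+03],
       [ 0.00000000e+00,  0.00000000e+00,  0.00000000e+00,
         1.00000000e+00]])}
0.9958673469387755
side {'mtx': array([[509.16574257,   0.        , 271.36310733],
       [  0.        , 509.16574257, 213.78176044],
       [  0.        ,   0.        ,   1.        ]]), 'cam_to_world': array([[ 9.48983706e-01,  1.73903630e-01, -2.63035078e-01,
         1.89941100e+02],
       [-3.15280753e-01,  5.37287585e-01, -7.82253218e-01,
        -1.19852207e+03],
       [ 5.28880714e-03,  8.25275456e-01,  5.64705631e-01,
         9.40704553e+02],
       [ 0.00000000e+00,  0.00000000e+00,  0.00000000e+00,
         1.00000000e+00]])}
0.9959948979591837
```

View pics/top0.png

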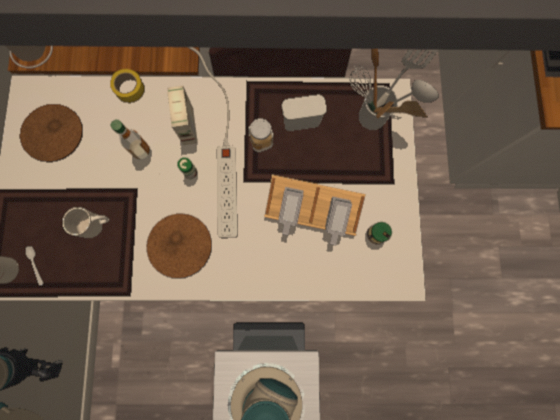

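View pics/side0.png

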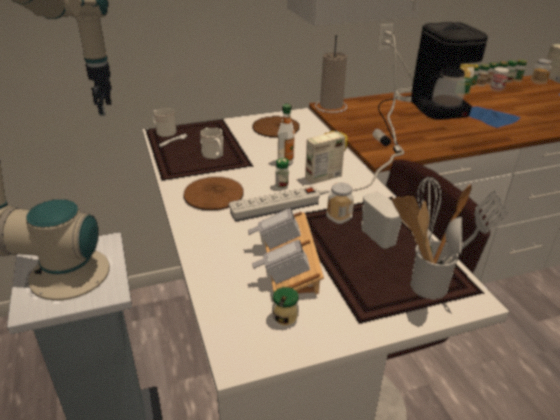

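Top view: the near trivet is at about (179,246), the spice jar at (187,166), the left tin at (291,208), the right tin at (340,220), and the mustard jar at (380,233). The side view agrees, and the stand is slightly yawed.

```bash
python3 - <<'E'
from h import *
z=np.load("top0.npz"); p,d=z["p"],z["d"]; m=dict(mtx=z["K"],cam_to_world=z["T"]); P=pts(d,m)
hsv=cv2.cvtColor(p,cv2.COLOR_RGB2HSV); H,S,V=[hsv[...,i].astype(int) for i in range(3)]
v,u=np.indices(d.shape)
print("table z",np.median(P[255:285,240:300,2]))
def box(u0,u1,v0,v1): return (u>u0)&(u<u1)&(v>v0)&(v<v1)
# trivet
M=box(135,222,205,290)&(S>90)&(H<20); c=cv2.fitEllipse(max(cv2.findContours(M.astype(np.uint8),0,1)[0],key=len)); print("triv",c)
q=P[M]; print(np.median(q,0), (q.max(0)+q.min(0))/2, q.max(0)-q.min(0))
M=box(258,370,170,245)&(S>100)&(H<25)&(P[...,2]>8)
r=cv2.minAreaRect(P[M][:,:2].astype(np.float32)); print("stand",r, cv2.boxPoints(r).round())
Q=P[box(258,370,170,245)&(P[...,2]>8)&(P[...,2]<150)]
r=cv2.minAreaRect(Q[:,:2].astype(np.float32)); print("all",r)
for n,(a,b) in dict(L=(275,308),R=(318,358)).items():
    M=box(a,b,180,250)&(S<60)&(P[...,2]>60); q=P[M]
    print(n,M.sum(),q.mean(0),q.min(0),q.max(0)); r=cv2.minAreaRect(q[:,:2].astype(np.float32)); print(r,cv2.boxPoints(r).round().tolist())
    A=np.c_[q[:,:2],np.ones(len(q))]; k=np.linalg.lstsq(A,q[:,2],rcond=None)[0]; print("plane",k)
for n,b in dict(must=(366,394,218,248),spice=(176,200,153,183)).items():
    M=box(*b)&(P[...,2]>60); q=P[M]; print(n,q.mean(0),q.min(0),q.max(0))
M=box(214,242,140,242)&(P[...,2]>15); print("strip",P[M].min(0),P[M].max(0))
big=cv2.resize(p[165:260,250:400],None,fx=5,fy=5,interpolation=2); cv2.imwrite("pics/crop1.png",big[...,::-1])
E
```

```text
table z 0.7531131831705125
triv ((178.5925750732422, 245.45262145996094), (62.248355865478516, 65.0748519897461), 47.01795959472656)
[472.71787281 282.37298802  14.6899662 ] [459.24676499 184.53776463 647.14144262] [ 234.21041978  399.506269   1284.5875682 ]
stand ((551.8421020507812, -163.79751586914062), (379.6569519042969, 346.5033874511719), 7.066661834716797) [[ 342.  -15.]
 [ 385. -359.]
 [ 762. -312.]
 [ 719.   31.]]
all ((598.7428588867188, -148.4786376953125), (251.7393035888672, 353.7725524902344), 0.35893046855926514)
L 717 [575.16142934 -68.46447152 108.53045851] [ 342.1415551  -107.64793719   68.09090613] [ 647.58264647  -15.21536987 1289.43522672]
((492.7003173828125, -50.57801818847656), (55.97300720214844, 309.2853698730469), 77.53276062011719) [[336.0, -45.0], [638.0, -111.0], [650.0, -57.0], [348.0, 10.0]]
plane [-4.78088537e-01  1.97720409e-01  3.97045368e+02]
R 772 [ 546.56054019 -212.13296113  105.79330671] [ 342.1415551  -253.11148771   60.93155929] [ 616.2323608   -15.21536987 1289.43522672]
((462.4723815917969, -152.09962463378906), (91.31156158447266, 352.88720703125), 55.82516098022461) [[291.0, -91.0], [583.0, -289.0], [634.0, -213.0], [342.0, -15.0]]
plane [1.06393183e-01 1.38773592e+00 3.42027521e+02]
must [ 507.0532301  -341.43012006  103.19318411] [ 342.1415551  -380.00740781   60.09021154] [ 540.55770921  -15.21536987 1289.43522672]
spice [708.8476449  251.96425869 107.62976306] [342.1415551  -15.21536987  60.02704965] [ 739.12027005  279.23135994 1289.43522672]
strip [342.1415551  -15.21536987  15.00958862] [ 819.62461654  170.09626858 1289.43522672]
```

View pics/crop1.png

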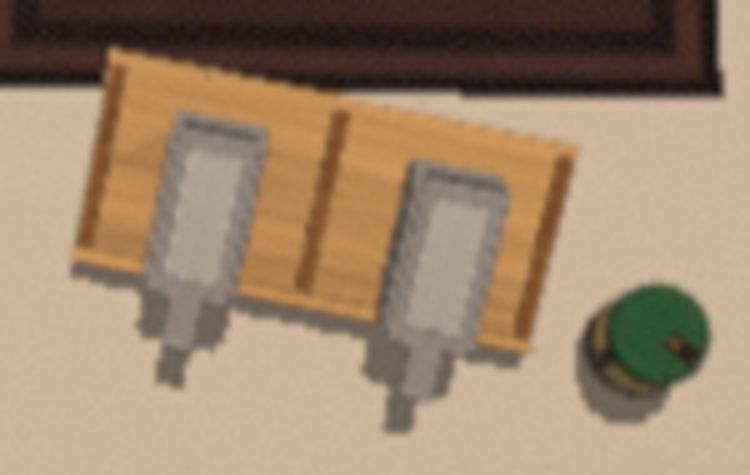

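The crop shows both tins with their tabs towards the robot and the stand yawed about −12°. The measurements above were spoiled by empty depth pixels, so I'm redoing them with those masked out.

```bash
python3 - <<'E'
from h import *
z=np.load("top0.npz"); p,d=z["p"],z["d"]; m=dict(mtx=z["K"],cam_to_world=z["T"]); P=pts(d,m); ok=d>0
hsv=cv2.cvtColor(p,cv2.COLOR_RGB2HSV); H,S,V=[hsv[...,i].astype(int) for i in range(3)]
v,u=np.indices(d.shape)
def box(u0,u1,v0,v1): return (u>=u0)&(u<u1)&(v>=v0)&(v<v1)&ok
M=box(135,222,205,290)&(S>90)&(H<20)&(P[...,2]>7)&(P[...,2]<22); q=P[M]; print("triv",q.mean(0),(q.max(0)+q.min(0))/2,q.max(0)-q.min(0))
M=box(258,370,170,245)&(S>100)&(H<25)&(P[...,2]>10)&(P[...,2]<120)
r=cv2.minAreaRect(P[M][:,:2].astype(np.float32)); print("stand",r, cv2.boxPoints(r).round().tolist())
for n,(a,b,ro) in dict(L=(275,308,(226,245)),R=(318,352,(234,255))).items():
    M=box(a,b,180,255)&(S<75)&(P[...,2]>55)&(P[...,2]<180); q=P[M]
    print(n,M.sum(),q.mean(0)); 
    for it in range(4):
        A=np.c_[q[:,:2],np.ones(len(q))]; k=np.linalg.lstsq(A,q[:,2],rcond=None)[0]; e=q[:,2]-A@k; q=q[abs(e)<max(3,1.2*e.std())]
    r=cv2.minAreaRect(q[:,:2].astype(np.float32)); print(len(q),"plane",k,r,cv2.boxPoints(r).round().tolist())
    # tab tip
    M=box(a-5,b,ro[0],ro[1])&(P[...,2]>55)&(P[...,2]<120); t=P[M]; o=np.argsort(t[:,0])[:6]; print("tabtip",t[o].round())
for n,b in dict(must=(366,394,218,248),spice=(176,200,153,183)).items():
    M=box(*b)&(P[...,2]>60)&(P[...,2]<130); q=P[M]; print(n,q.mean(0),q.min(0),q.max(0))
M=box(214,242,140,242)&(P[...,2]>15)&(P[...,2]<80); print("strip",P[M].min(0),P[M].max(0))
E
```

```text
triv [474.47916837 282.72948141  14.67455878] [475.56065496 283.09790193  14.64100468] [201.58263986 202.38599439  14.62901866]
stand ((601.1541137695312, -145.54400634765625), (203.72225952148438, 343.86358642578125), 1.4821960926055908) [[495.0, 24.0], [504.0, -320.0], [707.0, -315.0], [699.0, 29.0]]
L 744 [577.2702726  -68.89441149 103.34334358]
476 plane [ 4.47927573e-01 -7.90890011e-02 -1.58120491e+02] ((565.2560424804688, -65.33374786376953), (54.9403190612793, 128.30117797851562), 76.10343933105469) [[496.0, -77.0], [621.0, -107.0], [634.0, -54.0], [510.0, -23.0]]
tabtip [[501. -61.  72.]
 [503. -52.  76.]
 [504. -64.  75.]
 [504. -61.  72.]
 [504. -49.  71.]
 [504. -55.  71.]]
R 792 [ 548.11747742 -212.99344267  102.29626698]
435 plane [ 4.39323348e-01 -1.33205038e-01 -1.63304745e+02] ((535.1239624023438, -212.13955688476562), (54.57297134399414, 128.17198181152344), 78.083984375) [[467.0, -226.0], [592.0, -252.0], [603.0, -199.0], [478.0, -172.0]]
tabtip [[ 471. -209.   66.]
 [ 473. -198.   74.]
 [ 473. -204.   74.]
 [ 473. -201.   73.]
 [ 473. -208.   72.]
 [ 473. -196.   72.]]
must [ 509.80941408 -346.88217717   83.36741181] [ 480.62735106 -380.00740781   60.09021154] [ 540.55770921 -316.48515625   93.59304958]
spice [711.86580202 254.16326798  97.90296913] [693.16988728 233.91714507  60.02704965] [739.12027005 279.23135994 112.17507666]
strip [498.20901443  98.05130227  15.00958862] [824.8949005  170.09626858  56.34989343]
```

>>> jog_arm:
  moves:
    - [0,0,0,-0.77]
    - [-0.86,-0.97,0.15,0]
    - [-0.86,-0.97,0.15,0]
    - [-0.86,-0.97,0.15,0]
    - [-0.86,-0.97,0.15,0]
  grip: 0.7
  force: 25

```text
time_s: 0.6
eef_pos: [221.9, 458.1, 392.1]
orientation: [-0.326, -3.124, 0.001]
force: [-0.0, -0.2, 0.7]
gripper_width: 60.1
grasp_force: 0.0
```

>>> jog_arm:
  moves:
    - [-0.86,-0.97,0.15,0]
    - [-0.86,-0.97,0.15,0]
    - [-0.86,-0.97,0.15,0]
    - [-0.86,-0.97,0.15,0]
    - [-0.86,-0.97,0.15,0]

```text
time_s: 1.1
eef_pos: [285.9, 345.3, 377.3]
orientation: [-0.326, -3.124, 0.001]
force: [0.9, 0.7, 0.6]
gripper_width: 59.8
grasp_force: 0.0
```

>>> jog_arm:
  moves:
    - [-0.86,-0.97,0.15,0]
    - [-0.86,-0.97,0.15,0]
    - [-0.86,-0.97,0.15,0]
    - [-0.86,-0.97,0.15,0]
    - [-0.86,-0.97,0.15,0]

```text
time_s: 1.6
eef_pos: [350.0, 232.6, 362.3]
orientation: [-0.327, -3.124, 0.0]
force: [0.4, 0.5, 0.6]
gripper_width: 59.5
grasp_force: 0.0
```

>>> jog_arm:
  moves:
    - [-0.86,-0.97,0.15,0]
    - [-0.86,-0.97,0.15,0]
    - [-0.86,-0.97,0.15,0]
    - [-0.86,-0.97,0.15,0]
    - [-0.86,-0.97,0.15,0]

```text
time_s: 2.1
eef_pos: [414.0, 119.9, 347.3]
orientation: [-0.327, -3.124, -0.0]
force: [0.0, 0.6, -0.1]
gripper_width: 59.9
grasp_force: 0.0
```

>>> jog_arm:
  moves:
    - [-0.86,-0.97,0.15,0]
    - [-0.86,-0.97,0.15,0]
    - [-0.86,-0.97,0.15,0]
    - [-0.86,-0.97,0.15,0]
    - [-0.86,-0.97,0.15,0]

```text
time_s: 2.6
eef_pos: [478.1, 7.3, 332.2]
orientation: [-0.327, -3.124, -0.0]
force: [0.5, 0.3, 0.2]
gripper_width: 59.8
grasp_force: 0.0
```

>>> jog_arm:
  moves:
    - [-0.86,-0.97,0.15,0]
    - [-0.86,-0.97,0.15,0]
    - [-0.86,-0.97,0.15,0]
    - [0,0,0,0]
    - [0,0,0,0]

```text
time_s: 3.1
eef_pos: [516.1, -59.5, 323.1]
orientation: [-0.328, -3.122, -0.001]
force: [-0.3, 0.1, -0.1]
gripper_width: 59.9
grasp_force: 0.0
```

```bash
python3 - <<'E'
from h import *
p,d,m=grab("wrist"); P=pts(d,m); np.savez("w1.npz",p=p,d=d,K=m["mtx"],T=m["cam_to_world"]); cv2.imwrite("pics/w1.png",p[...,::-1])
print(np.round(m["cam_to_world"],2), m["mtx"][0,0])
E
```

```text
[[ 2.1000e-01 -9.3000e-01 -3.2000e-01  4.3289e+02]
 [ 9.8000e-01  2.0000e-01  7.0000e-02 -4.3380e+01]
 [ 0.0000e+00 -3.2000e-01  9.5000e-01  2.9109e+02]
 [ 0.0000e+00  0.0000e+00  0.0000e+00  1.0000e+00]] 302.67703213398437
```

View pics/w1.png

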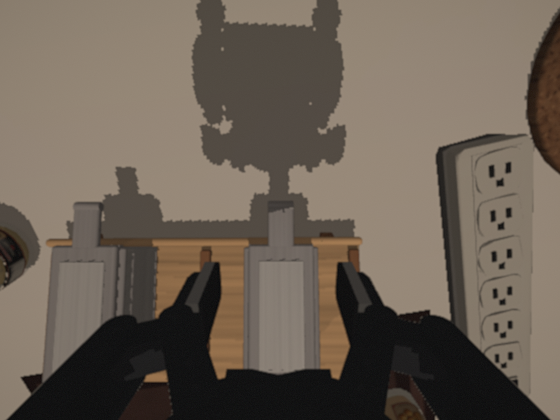

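The wrist view shows the left tab at about columns 268–293 and rows 201–247, midway between the fingers. The right tab is at about columns 73–101. Next I'll get their depth points.

```bash
python3 - <<'E'
from h import *
z=np.load("w1.npz"); p,d=z["p"],z["d"]; P=pts(d,dict(mtx=z["K"],cam_to_world=z["T"]))
e=np.array([.978,-.208]); n=np.array([.208,.978])
for nm,(a,b) in dict(L=(260,302),R=(64,110)).items():
    for r in (205,212,220,228,236,242):
        q=P[r,a:b]; q=q[(q[:,2]>50)&(q[:,2]<110)&(d[r,a:b]>0)]
        if len(q): print(nm,r,len(q),"mean",q.mean(0).round(1),"s",(q[:,:2].mean(0)@e).round(1),"n",(q[:,:2]@n).min().round(1),(q[:,:2]@n).max().round(1))
    q=P[250:330,a+5:b-5].reshape(-1,3); q=q[(q[:,2]>50)&(q[:,2]<160)]
    A=np.c_[q[:,:2],np.ones(len(q))]; print("lid plane",np.linalg.lstsq(A,q[:,2],rcond=None)[0])
g=np.array([516.1,-59.5]); print("grip s,n",g@e,g@n)
E
```

```text
L 205 26 mean [503.3 -56.7  70.2] s 504.0 n 39.6 58.8
L 212 26 mean [508.5 -57.8  71.4] s 509.3 n 39.5 58.9
L 220 26 mean [513.8 -59.   74.2] s 514.8 n 39.6 58.9
L 228 26 mean [519.4 -60.1  76.5] s 520.5 n 39.6 58.8
L 236 26 mean [524.8 -61.3  79.1] s 526.0 n 39.6 58.8
L 242 27 mean [528.8 -61.8  81.1] s 530.1 n 39.7 59.6
lid plane [ 4.77350744e-01 -9.70821112e-02 -1.76345825e+02]
R 205 30 mean [ 472.9 -201.4   69. ] s 504.4 n -110.2 -89.7
R 212 28 mean [ 477.9 -202.5   70.8] s 509.5 n -109.0 -89.8
R 220 28 mean [ 483.3 -204.    73.4] s 515.1 n -109.7 -90.2
R 228 28 mean [ 488.8 -204.8   75.9] s 520.7 n -109.4 -90.4
R 236 28 mean [ 494.2 -206.4   78.4] s 526.2 n -109.7 -90.3
R 242 28 mean [ 498.3 -207.    80.3] s 530.4 n -109.0 -90.4
lid plane [ 4.75455025e-01 -1.09062839e-01 -1.77924982e+02]
grip s,n 517.1218 49.1578
```

>>> jog_arm:
  moves:
    - [0,0,0.94,0]
    - [0,0,0.94,0]
    - [0,0,0.94,0]
    - [0,0,0.94,0]
    - [0,0,0.94,0]
  grip: 0.6

```text
time_s: 3.65
eef_pos: [515.6, -58.1, 229.3]
orientation: [-0.325, -3.125, -0.001]
force: [0.6, 0.2, -0.5]
gripper_width: 51.4
grasp_force: 0.0
```

>>> jog_arm:
  moves:
    - [0,0,0,0]
    - [0,0,0,0]
    - [0,0,0,0]
    - [0,0,0,0]
    - [0,0,0,0]
  grip: 0
  force: 25

```text
time_s: 4.15
eef_pos: [516.1, -58.8, 230.3]
orientation: [-0.326, -3.125, -0.001]
force: [-0.5, 4.1, 0.8]
gripper_width: 19.2
grasp_force: 26.4
```

>>> jog_arm:
  moves:
    - [0.21,0,-0.56,0]
    - [0.16,0,-0.58,0]
    - [0.1,0,-0.6,0]
    - [0.04,0,-0.6,0]
    - [-0.03,0,-0.6,0]

```text
time_s: 4.65
eef_pos: [507.0, -57.5, 290.0]
orientation: [0.327, 3.123, -0.0]
force: [0.4, 0.5, -3.5]
gripper_width: 19.3
grasp_force: 24.5
```

>>> jog_arm:
  moves:
    - [-0.08,0,-0.6,0]
    - [-0.15,0,-0.59,0]
    - [-0.2,0,-0.56,0]
    - [-0.25,0,-0.55,0]
    - [-0.31,0,-0.52,0]

```text
time_s: 5.15
eef_pos: [526.7, -61.6, 345.8]
orientation: [-0.327, -3.125, -0.0]
force: [1.2, 0.9, -4.5]
gripper_width: 19.3
grasp_force: 25.3
```

>>> jog_arm:
  moves:
    - [0,0,0,0]
    - [0,0,0,0]
    - [0,0,0,0]
    - [0,0,0,0]
    - [0,0,0,0]

```text
time_s: 5.65
eef_pos: [526.4, -61.4, 345.1]
orientation: [0.327, 3.124, 0.0]
force: [-0.0, 1.8, 2.7]
gripper_width: 18.7
grasp_force: 25.9
```

>>> jog_arm:
  moves:
    - [0,0,0,0]
    - [0,0,0,0]
    - [0,0,0,0]
    - [0,0,0,0]
    - [0,0,0,0]
  grip: 0.6

```text
time_s: 6.15
eef_pos: [526.3, -61.5, 344.7]
orientation: [-0.327, -3.124, -0.0]
force: [0.2, -0.6, -0.2]
gripper_width: 51.2
grasp_force: 0.0
```

>>> jog_arm:
  moves:
    - [0,0,0,0]
    - [0,0,0,0]
    - [0,0,0,0]
    - [0,0,0,0]
    - [0,0,0,0]

```text
time_s: 6.65
eef_pos: [526.3, -61.5, 344.9]
orientation: [0.327, 3.124, 0.0]
force: [0.8, -1.0, 0.2]
gripper_width: 51.5
grasp_force: 0.0
```

>>> jog_arm:
  moves:
    - [0,0,0,0]
    - [0,0,0,0]
    - [0,0,0,0]
    - [0,0,0,0]
    - [0,0,0,0]
  grip: 0

```text
time_s: 7.15
eef_pos: [526.3, -61.3, 344.9]
orientation: [-0.327, -3.124, -0.001]
force: [-0.5, 0.3, 0.6]
gripper_width: 19.3
grasp_force: 26.8
```

```bash
python3 - <<'E'
from h import *
p,d,m=grab("side"); np.savez("s2.npz",p=p,d=d,K=m["mtx"],T=m["cam_to_world"])
q,_,_=grab("wrist")
cv2.imwrite("pics/c2.png",np.hstack([cv2.resize(p[150:310,180:340],(400,400),interpolation=2),cv2.resize(q,(400,300))[:, :].repeat(1,0) if 0 else cv2.copyMakeBorder(cv2.resize(q,(400,300)),0,100,0,0,0)])[...,::-1])
E
```

```text
(no output)
```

View pics/c2.png

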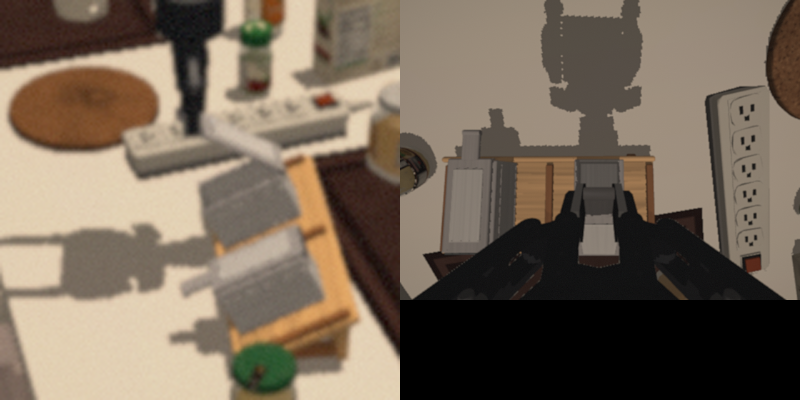

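The left lid stays up after release: in the side crop it is raised at about (240,140), and the fingers closed on its tab again at 19.3 mm. So the left tin is the stiff one, and I'll lead its lid shut.

>>> jog_arm:
  moves:
    - [0.31,0,0.52,0]
    - [0.25,0,0.55,0]
    - [0.2,0,0.56,0]
    - [0.15,0,0.59,0]
    - [0.08,0,0.6,0]

```text
time_s: 7.75
eef_pos: [506.8, -57.2, 287.8]
orientation: [0.327, 3.123, 0.0]
force: [0.7, 0.9, 2.2]
gripper_width: 19.2
grasp_force: 25.9
```

>>> jog_arm:
  moves:
    - [0.03,0,0.6,0]
    - [-0.04,0,0.6,0]
    - [-0.1,0,0.6,0]
    - [-0.16,0,0.58,0]
    - [-0.21,0,0.6,0]

```text
time_s: 8.25
eef_pos: [516.1, -59.1, 227.9]
orientation: [-0.327, -3.122, -0.001]
force: [-12.5, 4.6, 29.0]
gripper_width: 19.1
grasp_force: 31.4
```

>>> jog_arm:
  moves:
    - [0,0,0.1,0]
    - [0,0,0,0]
    - [0,0,0,0]
    - [0,0,0,0]
    - [0,0,0,0]

```text
time_s: 8.75
eef_pos: [515.8, -59.1, 226.8]
orientation: [-0.326, -3.122, -0.001]
force: [-3.8, 3.7, 9.9]
gripper_width: 19.2
grasp_force: 30.5
```

>>> jog_arm:
  moves:
    - [0,0,-0.1,0]
    - [0,0,0,0]
    - [0,0,0,0]
    - [0,0,0,0]
    - [0,0,-0.6,0]
  grip: 0.6

```text
time_s: 9.25
eef_pos: [515.7, -59.3, 239.7]
orientation: [-0.326, -3.121, -0.001]
force: [0.1, 0.4, -0.1]
gripper_width: 51.0
grasp_force: 0.0
```

>>> jog_arm:
  moves:
    - [0,0,-0.9,0]
    - [0,0,-0.9,0]
    - [0,0,-0.6,0]
    - [0,-0.93,0,0]
    - [0,-0.93,0,0]

```text
time_s: 9.75
eef_pos: [508.8, -95.8, 290.0]
orientation: [0.324, 3.123, -0.001]
force: [0.2, -0.6, 0.3]
gripper_width: 50.9
grasp_force: 0.0
```

>>> jog_arm:
  moves:
    - [0,-0.93,0,0]
    - [0,-0.93,0,0]
    - [0,-0.93,0,0]
    - [0,-0.93,0,0]
    - [0,-0.93,0,0]

```text
time_s: 10.25
eef_pos: [489.2, -187.5, 289.4]
orientation: [0.327, 3.124, -0.0]
force: [1.1, -0.2, -0.0]
gripper_width: 51.3
grasp_force: 0.0
```

>>> jog_arm:
  moves:
    - [0,-0.93,0,0]
    - [0,0,0,0]
    - [0,0,0.2,0]
    - [0,0,0,0]
    - [0,0,0,0]

```text
time_s: 10.75
eef_pos: [485.6, -204.1, 284.7]
orientation: [-0.325, -3.124, -0.001]
force: [-0.6, -0.5, 0.5]
gripper_width: 50.9
grasp_force: 0.0
```

```bash
python3 - <<'E'
from h import *
s=status.state(); print(s["eef_pos"])
p,d,m=grab("wrist"); P=pts(d,m); e=np.array([.978,-.208]); n=np.array([.208,.978])
S=P[...,:2]@e; N=P[...,:2]@n; Z=P[...,2]
print("tcp s,n",np.array(s["eef_pos"][:2])@e,np.array(s["eef_pos"][:2])@n)
for nm,c in dict(L=49.2,R=-99.8).items():
    M=(d>0)&(abs(N-c)<14)&(S>500)&(S<532)&(Z>58)&(Z<110)
    print(nm,M.sum(),"n",N[M].min(),N[M].max(),"s",S[M].min(),"fit z(s)",np.polyfit(S[M]-517,Z[M],1) if M.sum()>20 else "")
E
```

```text
[ 485.56647424 -204.09225559  284.7305399 ]
tcp s,n 517.3352009716244 -98.60439932616057
L 1891 n 35.47003204648614 63.03394664444859 s 500.4195939908226 fit z(s) [ 0.45603581 75.03879091]
R 1575 n -110.30551696282708 -90.59418173107657 s 502.35007626739707 fit z(s) [ 0.44842368 74.79659774]
```

>>> jog_arm:
  moves:
    - [0,-0.08,0.9,0]
    - [0,0,0.9,0]
    - [0,0,0.7,0]
    - [0,0,0.3,0]
    - [0,0,0,0]

```text
time_s: 11.3
eef_pos: [485.1, -206.0, 228.2]
orientation: [-0.326, -3.123, -0.001]
force: [0.0, 0.2, 0.4]
gripper_width: 51.3
grasp_force: 0.0
```

>>> jog_arm:
  moves:
    - [0,0,0,0]
    - [0,0,0,0]
    - [0,0,0,0]
    - [0,0,0,0]
    - [0,0,0,0]
  grip: 0
  force: 25

```text
time_s: 11.8
eef_pos: [485.4, -206.2, 229.5]
orientation: [0.327, 3.123, 0.001]
force: [-0.7, 2.7, 5.0]
gripper_width: 19.1
grasp_force: 24.7
```

>>> jog_arm:
  moves:
    - [0.21,0,-0.56,0]
    - [0.16,0,-0.58,0]
    - [0.1,0,-0.6,0]
    - [0.04,0,-0.6,0]
    - [-0.03,0,-0.6,0]

```text
time_s: 12.3
eef_pos: [475.5, -204.5, 289.0]
orientation: [0.327, 3.124, -0.001]
force: [1.7, -0.2, -1.4]
gripper_width: 19.6
grasp_force: 24.5
```

>>> jog_arm:
  moves:
    - [-0.08,0,-0.6,0]
    - [-0.15,0,-0.59,0]
    - [-0.2,0,-0.56,0]
    - [-0.25,0,-0.55,0]
    - [-0.31,0,-0.52,0]

```text
time_s: 12.8
eef_pos: [495.4, -208.7, 344.9]
orientation: [-0.327, -3.124, -0.0]
force: [0.2, 0.2, -3.1]
gripper_width: 18.8
grasp_force: 25.8
```

>>> jog_arm:
  moves:
    - [0,0,0,0]
    - [0,0,0,0]
    - [0,0,0,0]
    - [0,0,0,0]
    - [0,0,0,0]

```text
time_s: 13.3
eef_pos: [495.5, -208.7, 344.2]
orientation: [0.327, 3.123, -0.0]
force: [2.4, 0.2, -0.4]
gripper_width: 19.5
grasp_force: 26.1
```

>>> jog_arm:
  moves:
    - [0,0,0,0]
    - [0,0,0,0]
    - [0,0,0,0]
    - [0,0,0,0]
    - [0,0,0,0]
  grip: 0.6

```text
time_s: 13.8
eef_pos: [495.1, -208.6, 344.0]
orientation: [-0.327, -3.124, -0.0]
force: [0.2, 1.0, 0.3]
gripper_width: 51.2
grasp_force: 0.0
```

>>> jog_arm:
  moves:
    - [0,0,0,0]
    - [0,0,0,0]
    - [0,0,0,0]
    - [0,0,0,0]
    - [0,0,0,0]

```text
time_s: 14.3
eef_pos: [495.2, -208.6, 344.1]
orientation: [0.327, 3.125, 0.0]
force: [0.2, 0.1, -1.0]
gripper_width: 51.4
grasp_force: 0.0
```

```bash
python3 - <<'E'
from h import *
p,d,m=grab("wrist"); cv2.imwrite("pics/w3.png",p[...,::-1]); P=pts(d,m); e=np.array([.978,-.208]); n=np.array([.208,.978])
S=P[...,:2]@e; N=P[...,:2]@n; Z=P[...,2]
for nm,c in dict(L=49.2,R=-100.2).items():
    M=(d>0)&(abs(N-c)<14)&(S>500)&(S<532)&(Z>58)&(Z<110)
    print(nm,M.sum(),"n",N[M].min(),N[M].max(),"s",S[M].min(),"fit z(s)",np.polyfit(S[M]-517,Z[M],1) if M.sum()>20 else "")
    M=(d>0)&(abs(N-c)<60)&(S>535)&(S<610)&(Z>70+.466*(S-517)-4)&(Z<160); t=N[M&(S<570)]
    print(" top n",np.percentile(t,[0,1,50,99,100]).round(1),"smax",S[M].max(), np.polyfit(S[M]-517,Z[M],1))
E
```

```text
L 1120 n 35.59069348561533 62.11783058011906 s 500.89308183387453 fit z(s) [ 0.45477341 75.08515408]
 top n [18.5 19.2 43.2 71.9 76.9] smax 609.979618451338 [ 0.47966651 74.87066192]
R 969 n -111.4260138858555 -92.27734415744082 s 501.68995679597236 fit z(s) [ 0.45237888 74.76039362]
 top n [-130.7 -130.2 -102.2  -73.8  -72.9] smax 609.9700056150197 [ 0.47289501 74.59605941]
```

View pics/w3.png

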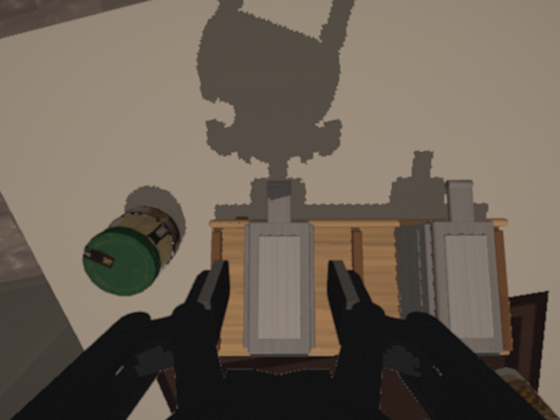

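The right lid dropped shut on its own: its tab is at about (279,200), and the fitted lid plane matches the shut pose. It is the good tin. Now I'll grasp the left tin.

>>> jog_arm:
  moves:
    - [-0.37,0.94,0,0]
    - [-0.37,0.94,0,0]
    - [-0.36,0.94,0,0]
    - [-0.36,0.94,0,0]
    - [-0.36,0.94,0,0]
  grip: 1

```text
time_s: 14.85
eef_pos: [550.7, -123.5, 344.1]
orientation: [0.327, 3.125, 0.0]
force: [-0.3, -1.3, -0.5]
gripper_width: 85.4
grasp_force: 0.0
```

>>> jog_arm:
  moves:
    - [-0.36,0.94,0,0]
    - [-0.36,0.94,0,0]
    - [-0.36,0.94,0,0]
    - [0,0,0.5,0]
    - [0,0,0.5,0]

```text
time_s: 15.35
eef_pos: [582.9, -73.4, 323.4]
orientation: [-0.325, -3.124, 0.001]
force: [0.3, -0.4, -0.3]
gripper_width: 85.9
grasp_force: 0.0
```

```bash
python3 - <<'E'
from h import *
s=status.state(); e=np.array([.978,-.208]); n=np.array([.208,.978]); g=np.array(s["eef_pos"][:2]); print(s["eef_pos"],"s,n",g@e,g@n,s["gripper_width"])
p,d,m=grab("wrist"); P=pts(d,m)
S=P[...,:2]@e; N=P[...,:2]@n; Z=P[...,2]
M=(d>0)&(abs(N-49)<45)&(S>500)&(S<528)&(Z>58)&(Z<110); print("tab n",N[M].min(),N[M].max(),"s",S[M].min(),np.polyfit(S[M]-517,Z[M],1))
E
```

```text
[582.9470778  -73.39170838 323.35457724] s,n 585.3877174286431 49.475901390666266 85.92267337968849
tab n 38.016088669170905 57.739079923437366 s 501.5247900119293 [ 0.44302259 75.03698377]
```

>>> jog_arm:
  moves:
    - [0,-0.04,0.95,0]
    - [0,0,0.95,0]
    - [0,0,0.95,0]
    - [0,0,0.8,0]
    - [0,0,0.7,0]

```text
time_s: 15.9
eef_pos: [581.9, -75.2, 235.5]
orientation: [-0.328, -3.122, 0.0]
force: [-0.1, 0.3, -0.8]
gripper_width: 85.5
grasp_force: 0.0
```

>>> jog_arm:
  moves:
    - [0,0,0,0]
    - [0,0,0,0]
    - [0,0,0,0]
    - [0,0,0,0]
    - [0,0,0,0]
  grip: 0.3
  force: 45

```text
time_s: 16.4
eef_pos: [582.8, -74.3, 237.5]
orientation: [0.327, 3.124, 0.0]
force: [-0.7, 0.5, -0.1]
gripper_width: 57.2
grasp_force: 51.4
```

>>> jog_arm:
  moves:
    - [0,0,-0.3,0]
    - [0,0,-0.6,0]
    - [0,0,-0.9,0]
    - [0,0,-0.9,0]
    - [0,0,-0.9,0]

```text
time_s: 16.9
eef_pos: [582.8, -74.3, 310.2]
orientation: [-0.326, -3.124, 0.001]
force: [0.5, 1.0, -5.5]
gripper_width: 57.0
grasp_force: 50.8
```

>>> jog_arm:
  moves:
    - [0,0,-0.5,0]
    - [0,0,0,0]
    - [0,0,0,0]
    - [0.25,0.4,0,0]
    - [0.43,0.7,0,0]

```text
time_s: 17.4
eef_pos: [573.8, -49.7, 318.0]
orientation: [-0.329, -3.122, -0.0]
force: [0.1, 0.8, -5.7]
gripper_width: 57.2
grasp_force: 51.0
```

Holding the tin's full weight (5.7 N). Next is the move to the trivet.

>>> jog_arm:
  moves:
    - [0.52,0.84,0,0]
    - [0.52,0.84,0,0]
    - [0.52,0.84,0,0]
    - [0.52,0.84,0,0]
    - [0.52,0.84,0,0]

```text
time_s: 17.9
eef_pos: [539.2, 45.4, 318.8]
orientation: [-0.325, -3.123, -0.001]
force: [0.4, -0.7, -5.0]
gripper_width: 57.0
grasp_force: 51.0
```

>>> jog_arm:
  moves:
    - [0.52,0.84,0,0]
    - [0.52,0.84,0,0]
    - [0.52,0.84,0,0]
    - [0.52,0.84,0,0]
    - [0.52,0.84,0,0]

```text
time_s: 18.4
eef_pos: [505.4, 138.1, 318.9]
orientation: [-0.325, -3.123, -0.001]
force: [0.1, -0.5, -6.9]
gripper_width: 57.1
grasp_force: 51.0
```

>>> jog_arm:
  moves:
    - [0.52,0.84,0,0]
    - [0.52,0.84,0,0]
    - [0.52,0.84,0,0]
    - [0.52,0.84,0,0]
    - [0.52,0.84,0,0]

```text
time_s: 18.9
eef_pos: [471.7, 230.8, 318.9]
orientation: [-0.325, -3.123, -0.0]
force: [0.3, 0.3, -6.0]
gripper_width: 57.0
grasp_force: 51.0
```

>>> jog_arm:
  moves:
    - [0.52,0.84,0,0]
    - [0.52,0.84,0,0]
    - [0.37,0.6,0,0]
    - [0.25,0.4,0,0]
    - [0,0,0,0]

```text
time_s: 19.4
eef_pos: [451.3, 289.4, 319.0]
orientation: [-0.323, -3.124, -0.0]
force: [-0.6, 0.5, -5.8]
gripper_width: 57.3
grasp_force: 50.9
```

```bash
python3 - <<'E'
from h import *
s=status.state(); e=np.array([.978,-.208]); n=np.array([.208,.978]); g=np.array(s["eef_pos"][:2]); print(s["eef_pos"],"s,n",g@e,g@n,s["gripper_width"])
p,d,m=grab("side"); q,dw,mw=grab("wrist")
cv2.imwrite("pics/c4.png",np.hstack([cv2.resize(p[100:260,130:290],(400,400),interpolation=2),cv2.copyMakeBorder(cv2.resize(q,(400,300)),0,100,0,0,0)])[...,::-1])
P=pts(dw,mw); S=P[...,:2]@e-g@e; N=P[...,:2]@n-g@n; Z=P[...,2]-s["eef_pos"][2]+155
M=(dw>0)&(abs(N)<9)&(S<-35)&(S>-110)&(Z>-60)&(Z<40); o=S[M]
print("tab rel tip s",o.min(),"slope",np.polyfit(S[M&(S<-60)],Z[M&(S<-60)],1))
E
```

```text
[451.33273184 289.43243941 319.03056923] s,n 381.20146433876937 376.94213396627924 57.29839788965604
tab rel tip s -83.50970340348863 slope [ 0.44700469 22.92196385]
```

View pics/c4.png

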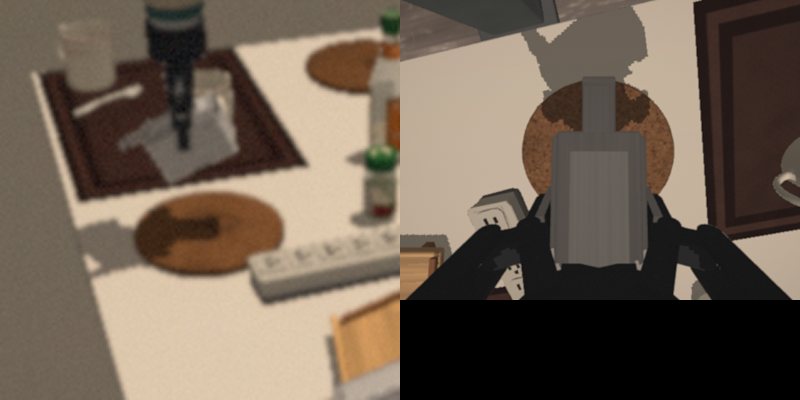

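The tin is held in its 24° lean and is over the near trivet (side crop about (190,140), wrist view centred). I'll lower it until the front edge touches.

>>> jog_arm:
  moves:
    - [0,0,0.7,0]
    - [0,0,0.9,0]
    - [0,0,0.9,0]
    - [0,0,0.8,0]
    - [0,0,0.5,0]

```text
time_s: 20.0
eef_pos: [452.4, 287.2, 241.9]
orientation: [-0.328, -3.123, 0.002]
force: [-0.9, 0.5, -5.9]
gripper_width: 57.1
grasp_force: 50.9
```

>>> jog_arm:
  moves:
    - [0,0,0.2,0]
    - [0,0,0.1,0]
    - [0,0,0.1,0]
    - [0,0,0.05,0]
    - [0,0,0,0]
  force: 30

```text
time_s: 20.5
eef_pos: [452.4, 288.3, 234.5]
orientation: [0.327, 3.124, 0.001]
force: [-1.2, -0.3, -5.5]
gripper_width: 57.0
grasp_force: 50.9
```

>>> jog_arm:
  moves:
    - [0,0,0.05,0]
    - [0,0,0.05,0]
    - [0,0,0.05,0]
    - [0,0,0,0]
    - [0,0,0,0]

```text
time_s: 21.0
eef_pos: [452.3, 288.2, 231.1]
orientation: [-0.327, -3.125, -0.0]
force: [0.6, -0.7, -5.9]
gripper_width: 57.0
grasp_force: 50.9
```

>>> jog_arm:
  moves:
    - [0,0,0.05,0]
    - [0,0,0.05,0]
    - [0,0,0,0]
    - [0,0,0,0]
    - [0,0,0,0]
  grip: 0.3
  force: 25

```text
time_s: 21.5
eef_pos: [452.4, 288.3, 229.3]
orientation: [0.327, 3.124, 0.0]
force: [-0.0, -0.3, -3.1]
gripper_width: 56.7
grasp_force: 51.4
```

>>> jog_arm:
  moves:
    - [0,0,0.05,0]
    - [0,0,0.05,0]
    - [0,0,0,0]
    - [0,0,0,0]
    - [0,0,0,0]

```text
time_s: 22.0
eef_pos: [452.5, 288.2, 229.0]
orientation: [0.326, 3.123, 0.001]
force: [-0.9, -1.2, 9.3]
gripper_width: 57.2
grasp_force: 53.0
```

>>> jog_arm:
  moves:
    - [-0.15,0,0.02,0]
    - [-0.15,0,0.04,0]
    - [-0.15,0,0.07,0]
    - [-0.15,0,0.07,0]
    - [0,0,0,0]

```text
time_s: 22.5
eef_pos: [463.9, 285.8, 224.0]
orientation: [-0.328, -3.124, -0.001]
force: [-2.7, -0.2, 5.1]
gripper_width: 56.8
grasp_force: 51.5
```

>>> jog_arm:
  moves:
    - [-0.14,0,0.08,0]
    - [-0.14,0,0.09,0]
    - [-0.13,0,0.09,0]
    - [-0.13,0,0.09,0]
    - [0,0,0,0]

```text
time_s: 23.0
eef_pos: [475.0, 283.5, 216.1]
orientation: [0.327, 3.124, 0.001]
force: [-0.8, 0.5, 3.2]
gripper_width: 57.0
grasp_force: 51.2
```

```bash
cat > tilt.py <<'E'
from h import *
s=status.state(); e=np.array([.978,-.208]); n=np.array([.208,.978]); g=np.array(s["eef_pos"][:2]); print(s["eef_pos"],s["force"],s["grasp_force"])
q,dw,mw=grab("wrist"); P=pts(dw,mw); S=P[...,:2]@e-g@e; N=P[...,:2]@n-g@n; Z=P[...,2]
M=(dw>0)&(abs(N)<9)&(S<-40)&(S>-110)&(Z>40)&(Z<130); print(M.sum(),"tip s",S[M].min())
for a,b in((-110,-60),(-57,-40)):
    k=M&(S>a)&(S<b)
    if k.sum()>30: f=np.polyfit(S[k],Z[k],1); print(a,b,"deg",np.degrees(np.arctan(f[0])),"z mid",Z[k].mean())
E
python3 tilt.py
```

```text
[475.03428836 283.52809372 216.13357303] [-0.82096872  0.45286898  3.15634742] 51.24257683753967
6982 tip s -87.36744301349376
-110 -60 deg 3.6662492949960326 z mid 79.14808435008054
-57 -40 deg 7.976540997144787 z mid 81.25725961609346
```

>>> jog_arm:
  moves:
    - [-0.1,0,0.08,0]
    - [-0.08,0,0.08,0]
    - [-0.05,0,0.05,0]
    - [0,0,0,0]
    - [0,0,0,0]

```text
time_s: 23.55
eef_pos: [479.1, 282.7, 212.5]
orientation: [0.327, 3.124, 0.001]
force: [-2.8, -0.6, 8.8]
gripper_width: 57.1
grasp_force: 51.9
```

```bash
python3 tilt.py
```

```text
[479.10466513 282.65460009 212.45958615] [-2.81579258 -0.63799956  8.79382458] 51.93284869194031
7388 tip s -86.68076741461516
-110 -60 deg -0.7435358970159534 z mid 81.176732044239
-57 -40 deg 1.9312598999377428 z mid 81.20846470449852
```

>>> jog_arm:
  moves:
    - [0,0,0,0]
    - [0,0,0,0]
    - [0,0,0,0]
    - [0,0,0,0]
    - [0,0,0,0]
  grip: 0.95

```text
time_s: 24.1
eef_pos: [479.2, 282.6, 211.7]
orientation: [0.327, 3.124, 0.0]
force: [0.6, 0.5, 0.2]
gripper_width: 81.1
grasp_force: 0.0
```

```bash
python3 tilt.py
```

```text
[479.187557   282.59201572 211.71580945] [0.63042104 0.49892279 0.20352887] 0.0
7513 tip s -86.6678063081298
-110 -60 deg -0.6619164744965222 z mid 81.18827096959832
-57 -40 deg 2.0372059673715914 z mid 81.23904785817021
```

>>> jog_arm:
  moves:
    - [0,0,-0.4,0]
    - [0,0,-0.8,0]
    - [0,0,-1,0]
    - [0,0,-1,0]
    - [0,0,-1,0]

```text
time_s: 24.65
eef_pos: [479.0, 282.6, 297.3]
orientation: [0.327, 3.124, 0.001]
force: [0.1, -0.2, -0.2]
gripper_width: 81.1
grasp_force: 0.0
```

>>> jog_arm:
  moves:
    - [0.5,0,-1,0]
    - [1,0,-1,0]
    - [1,0,-1,0]
    - [1,0,-0.5,0]
    - [0,0,0,0]

```text
time_s: 25.15
eef_pos: [408.5, 297.4, 367.7]
orientation: [0.324, 3.123, 0.003]
force: [1.1, 0.4, -0.2]
gripper_width: 81.0
grasp_force: 0.0
```

```bash
python3 - <<'E'
from h import *
e=np.array([.978,-.208]); n=np.array([.208,.978])
p,d,m=grab("wrist"); P=pts(d,m); S=P[...,:2]@e; N=P[...,:2]@n; Z=P[...,2]
M=(d>0)&(Z>72)&(Z<100)&(S>250)&(S<500)&(abs(N-376)<60)
q=np.c_[S[M],N[M],Z[M]]; print(len(q),q.min(0),q.max(0)); A=np.c_[q[:,:2],np.ones(len(q))]; k=np.linalg.lstsq(A,q[:,2],rcond=None)[0]; print("plane",k,"resid",(q[:,2]-A@k).std())
for c in range(320,470,15):
    b=q[(q[:,0]>c)&(q[:,0]<c+15)&(abs(q[:,1]-376)<9)]
    if len(b): print(c,b[:,2].mean().round(1),end="; ")
M=(d>0)&(Z>10)&(Z<20)&(abs(S-405)<130)&(abs(N-375)<120); print("\ntrivet",S[M].min(),S[M].max(),N[M].min(),N[M].max())
t,dt,mt=grab("top"); P=pts(dt,mt); S=P[...,:2]@e; N=P[...,:2]@n; Z=P[...,2]
M=(dt>0)&(abs(N+100)<8)&(S>500)&(S<610)&(Z>58)&(Z<130); print("right tin",S[M].min(),np.polyfit(S[M]-517,Z[M],1))
cv2.imwrite("pics/f.png",np.hstack([cv2.resize(p,(400,300)),cv2.resize(t[150:300,120:400],(400,300)[:1]+(214,)) if 0 else cv2.resize(t[130:310,140:380],(400,300),interpolation=2)])[...,::-1])
E
```

```text
6448 [323.01331224 345.43082826  72.01156135] [463.61207763 403.53829827  84.91640055]
plane [3.81909110e-03 1.48581776e-05 7.96353825e+01] resid 2.3712498509986504
320 81.1; 335 81.2; 350 81.3; 365 82.3; 380 82.9; 395 82.8; 410 82.8; 425 82.9; 440 82.4; 455 80.7; 
trivet 301.9295319098856 534.2432317706981 266.1760085373118 476.85039625341614
right tin 502.8655200835186 [ 0.49451538 76.36023481]
```

View pics/f.png

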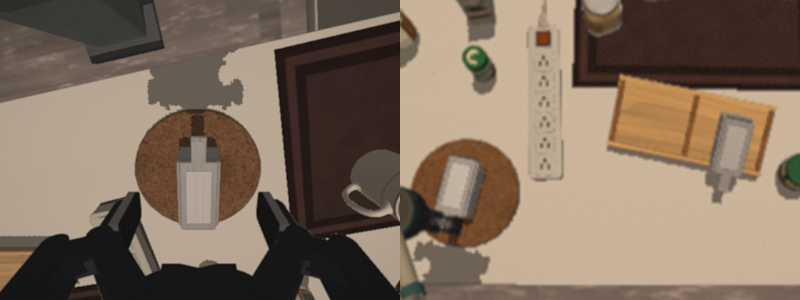

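The stiff tin stands flat on the trivet with its lid level at 83 mm, about 3 mm from the trivet's centre. The good tin is in the stand with its lid shut, both jars are where they were, and the robot is clear of everything.

```bash
python3 -c "
from rig import manip; print(manip.finish_job())"
```

```text
the job is handed in; nothing more can be done
None
```

The left tin had the stiff lid and now stands upright near the centre of the nearer trivet with its lid shut; the good right tin is still in its place in the stand with its lid shut, and the job is handed in (no verdict was returned).

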